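# Welded pipe test pieces from the cooling rack to the inspection rack, in the same order

### The job

The four welded pipe test pieces on the bare steel cooling rack carry no marks yet, so their place in the row is all that tells whose they are. Move them to the posts of the blue inspection rack in the same order, counted from the red end of each rack: the piece nearest the red end of the cooling rack goes on the post nearest the red end of the inspection rack, and so on. Lower each piece over its post until it stands upright on its seat, without dropping it, and leave the other things on the table where they lie.

Things in the scene. Friction and masses are not known exactly. Their poses are not given: they have to be found in the camera images.
- piece_copper: Welded pipe test piece, loose, standing upright: copper pipe, 35 mm outside, 85 mm tall, two thin brass-coloured brazed rings round it. Open tube, bore at least 29 mm right through, 0.15 to 0.4 kg. Origin: centre of its lower rim, z along the pipe. At the start it is slipped over one of the posts of the cooling rack.
- piece_black: Welded pipe test piece, loose, standing upright: black steel pipe, 43 mm outside, 92 mm tall, a bright weld bead round the middle. Open tube, bore at least 29 mm right through, 0.15 to 0.4 kg. Origin: centre of its lower rim, z along the pipe. At the start it is slipped over one of the posts of the cooling rack.
- piece_stainless: Welded pipe test piece, loose, standing upright: bright stainless pipe, 38 mm outside, 78 mm tall, a straw and blue tinted weld bead round the middle. Open tube, bore at least 29 mm right through, 0.15 to 0.4 kg. Origin: centre of its lower rim, z along the pipe. At the start it is slipped over one of the posts of the cooling rack.
- piece_flanged: Welded pipe test piece, loose, standing upright: yellow primed pipe, 40 mm outside, 72 mm tall over all, welded to a round foot flange 58 mm across and 7 mm thick at its lower end. Open tube, bore at least 29 mm right through, 0.15 to 0.4 kg. Origin: centre of its lower rim, z along the pipe. At the start it is slipped over one of the posts of the cooling rack.
- post_copper: The cooling rack's fixed seat plate with post on which the copper piece stands at the start (all four look alike). Origin on the axis at the underside of its seat, 20 mm above the table: square steel seat plate 60 mm wide, 4 mm thick, so the piece stands 4 mm above the origin; post 14 mm thick, top 49 mm above the origin.
- post_black: The cooling rack's fixed seat plate with post on which the black piece stands at the start (all four look alike). Origin on the axis at the underside of its seat, 20 mm above the table: square steel seat plate 60 mm wide, 4 mm thick, so the piece stands 4 mm above the origin; post 14 mm thick, top 49 mm above the origin.
- post_stainless: The cooling rack's fixed seat plate with post on which the stainless piece stands at the start (all four look alike). Origin on the axis at the underside of its seat, 20 mm above the table: square steel seat plate 60 mm wide, 4 mm thick, so the piece stands 4 mm above the origin; post 14 mm thick, top 49 mm above the origin.
- post_flanged: The cooling rack's fixed seat plate with post on which the flanged piece stands at the start (all four look alike). Origin on the axis at the underside of its seat, 20 mm above the table: square steel seat plate 60 mm wide, 4 mm thick, so the piece stands 4 mm above the origin; post 14 mm thick, top 49 mm above the origin.
- cooling_rack: Cooling rack, fixed, full at the start: two dark steel square tubes side by side, 62 mm wide, steel square seat plates 60 mm wide, dark posts. Origin: middle of its length, on the table; y points along the row to the red end block (36 mm high, ends at y = 157 mm; other end -135). Posts at x = 0, y = -96, -32, 32, 96 mm, 14 mm thick, tops 69 mm, seats 24 mm above the table.
- inspection_rack: Inspection rack, fixed, empty at the start: blue channel 74 mm wide, white square seat plates 60 mm wide, bright posts. Origin: middle of its length, on the table; y points along the row to the red end block (36 mm high, ends at y = 157 mm; other end -135). Posts at x = 0, y = -96, -32, 32, 96 mm, 14 mm thick, tops 69 mm, seats 24 mm above the table.
- wire_brush: Bystander, loose: wire brush with a wooden back, 190 mm long, 40 mm wide, 22 mm high, lying on its side beyond the racks. Origin under its middle.
- magnet_square: Bystander, loose: orange triangular welding magnet, legs 80 mm, 18 mm high, lying between the racks. Origin under its middle.
- paste_pot: Bystander, loose: jar with a black cap, 64 mm across, 60 mm high, standing between the racks. Origin under its middle.

How it is judged:
By the outcome, as a careful person would: the job done as asked, in the order asked, and still so for the second after the job is handed in, with the robot touching nothing.
It also fails if it takes over 106 s, if anything falls off the work surface, if the arm or the gripper's body presses on something with over 40 N, if the wrist force passes 120 N, or if a joint passes its speed limit or range.

### The arm

A 6-joint arm with a two-finger parallel gripper is mounted at the origin on the work surface. World frame = base frame: x ahead of the robot, y to its left, z up, the work surface at z = 0. Lengths are in mm, angles in degrees, forces in N, time in s.
With the tool pointing down it reaches from about 325 to 925 mm from the base axis. Payload 3.1 kg.
Tool frame: the origin (TCP) lies at the very end of the fingers, on their centre line; the grasp point (between the pads) lies grasp_offset behind it (grasp_offset is the distance from the TCP to the grasp point, in mm); z points along the fingers, x is the direction in which the jaws open and shut, and the axes are right-handed (so a half turn about z gives the same grasp; the last joint's range is limited). The gripper opens to 85 mm and grips with 20 to 120 N. Pads are 22 mm wide; open, the fingers measure 114 mm over their backs; the gripper's body (76 mm by 85 mm) begins 54 mm behind the grasp point. The pads swing forward as they close: fully open they stand 13 mm farther back than shut.
Start: joints at [70.462, 12.427, 92.441, -0, 75.132, -6.429], TCP at [141.736, 608.728, 231.3] pointing down, gripper open.
Joint ranges: [-157.48, 157.48], [-44.54, 120.13], [17.64, 146.25], [-64.5, 244.5], [7.68, 150.69], [-147.95, 147.95]. Speed limits (degrees/s): [159.86, 159.86, 180, 180, 180, 180].

### API

Orientations are given as [roll, pitch, yaw] about the fixed x, y, z axes, in that order (R = Rz(yaw) Ry(pitch) Rx(roll)).
In Python, from station import * gives the robot as it stands. Calls block until the motion is done:
- goto(position, orientation): joint-space move of the TCP to a pose.
- move_l(position, attitude=None, speed=150): straight line of the TCP; attitude=None keeps the orientation; speed is the mean speed in mm/s.
- move_j(angles): joint-space move.
- grip(opening, squeeze=None): finger opening in mm; squeeze is the grip in N (None keeps the last); returns when the fingers have stopped.
- wait(seconds).
- solve_ik(position, orientation): joint angles nearest the present ones, or None.
- get_obs(): the state.
- get_image(name): name is "scene" or "top" or "wrist"; returns the picture (480x640x3 uint8, red, green, blue); there is no depth.
- get_calibration(name): a dict with "fx", "fy", "cx", "cy" (pixels), "R" (3x3) and "t" (3): a world point X has camera coordinates R X + t; the wrist camera has in their place "mount" (4x4, takes a point from camera to tool coordinates, whose origin is the TCP and whose axes are the tool frame's). Camera axes: x right, y down, z forward; pixel columns grow to the right and rows downward; lengths in mm; the calibration is good to about 2 mm. A picture is of the moment at which its call begins: read the wrist's pose just before it. get_calibration takes no time and is no camera call.
A pose or a line that the arm cannot do raises Unreachable and nothing moves.
- sign_off(): hands the job in, once; it reports no verdict.
Trained networks look in the newest picture that a camera, given by its name, has taken for a name from the list of things; names that differ only in an ending like _2 or _b are one class to them, and where a whole thing is asked for, a point or a joint stands for the part that bears it (a point fixed in the world has none). Each returns a list of dicts, best first, with "score" (0 to 1); they miss things now and then, are a little off and sometimes report something else, mostly with a low value. They report only what shows in the picture. A call takes as long as a camera call.
- spot_in(name, camera): "extent" ([centre column, centre row, width, height] in pixels, round what is visible of it).
- regions_of(name, camera): "region" (480x640 bool, what is visible of it) and "extent" ([centre column, centre row, width, height] in pixels, round what is visible of it).
The state is a dict: "t": time; "joint_pos": joint angles; "qvel": joint speeds; "effort": joint torques, N m; "tcp_pos": TCP position; "ee_rot": TCP orientation; "wrist_force": force on the tool from outside, world axes, zero at the start; "moment": the same for the moment, N m; "grip_width": finger opening in mm.
Only numpy, scipy, OpenCV 4.12 (cv2) and the standard library are available. Lean on these libraries where they do the work, as an engineer would, in place of code of your own. Each camera call takes 0.05 s, during which the arm holds its last target.

## Working session

There is one attempt and no reset: what is moved stays moved. The work goes in short steps, each a Python script; the robot and the scene stay as the last script left them, time stands still between calls to the robot, and variables do not carry over. Pictures are saved under pics/ and viewed, and the job is handed in when it is done.

```bash
mkdir -p pics; ls
python3 - <<'E'
from station import *
import cv2,numpy as np
o=get_obs();print(o)
for n in ["scene","top","wrist"]:
    im=get_image(n);cv2.imwrite(f"pics/{n}0.png",im[:,:,::-1]);print(n,get_calibration(n))
try:
    import station;print([k for k in dir(station) if 'grasp' in k.lower()], getattr(station,'grasp_offset',None))
except Exception as e: print(e)
E
```

```text
pics
{'t': 0.0, 'joint_pos': array([ 7.04631849e+01,  1.24789154e+01,  9.25307774e+01, -1.42769185e-03,
        7.51320878e+01, -6.42988209e+00]), 'qvel': array([ 0.02572169, -0.00879243, -0.02042423,  0.10084055,  0.0341548 ,
        0.10994271]), 'effort': array([-9.53206072e-04, -3.96848130e+01, -3.03849578e+01, -1.65968750e-04,
        9.80178360e-03, -1.69347067e-05]), 'tcp_pos': array([141.44831496, 607.92393493, 229.92396996]), 'ee_rot': array([-1.79985493e+02,  1.41043221e-01,  7.68934529e+01]), 'wrist_force': array([ 0.16011327, -0.40664795,  0.77009054]), 'moment': array([0.02746605, 0.0187376 , 0.03994115]), 'grip_width': 85.46267450098493}
scene {'fx': 533.6118743440041, 'fy': 533.6118743440041, 'cx': 318.35413992036155, 'cy': 242.13747881404493, 'R': array([[ 0.71042114,  0.70368111, -0.01160601],
       [ 0.4685539 , -0.48521808, -0.73825515],
       [-0.52512765,  0.51903402, -0.67442171]]), 't': array([-377.49793295, -215.97608687, 1542.05916225])}
top {'fx': 493.5312912826575, 'fy': 493.5312912826575, 'cx': 319.54634314890086, 'cy': 239.30746412644146, 'R': array([[-0.01282888, -0.99964841, -0.0232049 ],
       [-0.99707896,  0.01453646, -0.07498165],
       [ 0.07529261,  0.02217518, -0.99691488]]), 't': array([  2.9870014 , 545.62911645, 903.99303393])}
wrist {'fx': 357.5947052741978, 'fy': 357.5947052741978, 'cx': 321.7409121562459, 'cy': 244.02058191955365, 'mount': array([[ 9.99999851e-01,  3.90016741e-04, -3.81419268e-04,
         4.91678935e-01],
       [-2.61515768e-04,  9.56339571e-01,  2.92257689e-01,
        -7.48426048e+01],
       [ 4.78751730e-04, -2.92257546e-01,  9.56339531e-01,
        -1.43803180e+02],
       [ 0.00000000e+00,  0.00000000e+00,  0.00000000e+00,
         1.00000000e+00]])}
['grasp_offset'] 18.700000000000003
```

View pics/scene0.png

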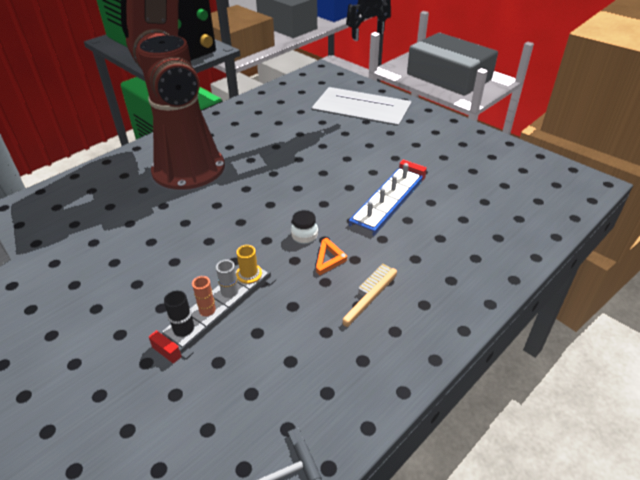

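View pics/top0.png

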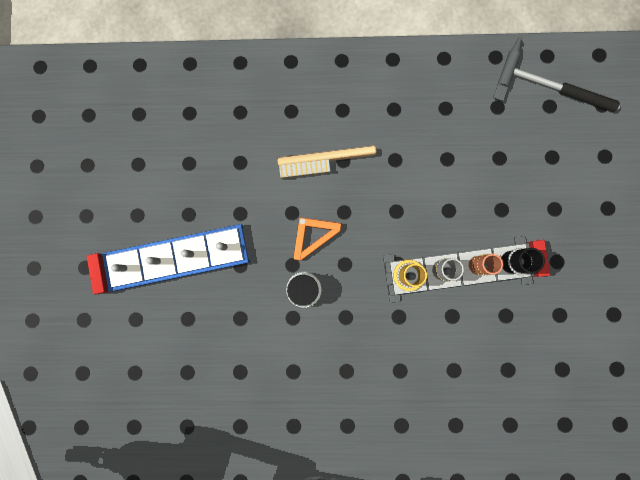

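View pics/wrist0.png

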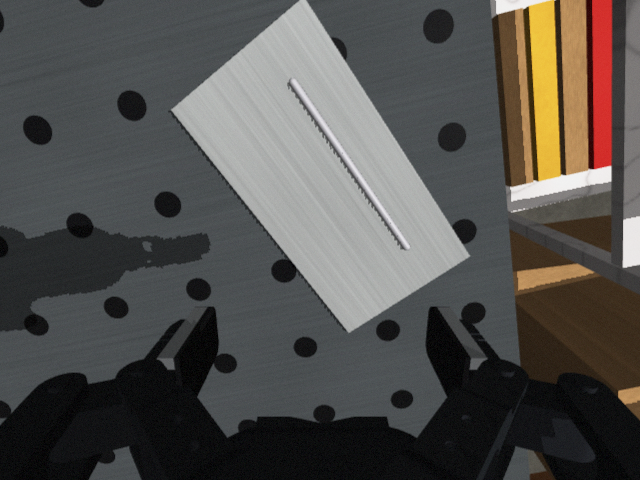

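Cooling rack, counted from its red end (col 540): black, copper, stainless, flanged. The inspection rack's red end is on the left (col 96), so black goes to the leftmost post. Next I'll measure in both fixed cameras.

```bash
cat > h.py <<'E'
from station import *
import cv2,numpy as np
PC=["piece_black","piece_copper","piece_stainless","piece_flanged"]
HT=dict(piece_black=92,piece_copper=85,piece_stainless=78,piece_flanged=72)
def proj(c,X):
    X=np.atleast_2d(X); p=X@c["R"].T+c["t"]
    return np.c_[c["fx"]*p[:,0]/p[:,2]+c["cx"],c["fy"]*p[:,1]/p[:,2]+c["cy"]]
def wcal():
    o=get_obs(); c=dict(get_calibration("wrist"))
    from scipy.spatial.transform import Rotation as Ro
    T=np.eye(4);T[:3,:3]=Ro.from_euler("xyz",o["ee_rot"],degrees=True).as_matrix();T[:3,3]=o["tcp_pos"]
    M=np.linalg.inv(T@c["mount"]);c["R"]=M[:3,:3];c["t"]=M[:3,3];return c
def back(c,u,v,z):
    d=c["R"].T@np.array([(u-c["cx"])/c["fx"],(v-c["cy"])/c["fy"],1]);o=-c["R"].T@c["t"]
    return o+d*(z-o[2])/d[2]
E
python3 - <<'E'
from h import *
c=get_calibration("top")
im=get_image("top")
for n in ["cooling_rack","inspection_rack"]+PC+["paste_pot","magnet_square"]:
    for r in regions_of(n,"top")[:2]:
        print(n,round(r["score"],2),np.round(r["extent"],1),back(c,*r["extent"][:2],30).round(0))
r=spot_in("post_copper","top");print([(round(x["score"],2),np.round(x["extent"],1)) for x in r])
a=im[215:305,75:265,::-1];b=im[230:310,375:565,::-1]
cv2.imwrite("pics/za.png",cv2.resize(a,None,fx=4,fy=4,interpolation=cv2.INTER_CUBIC))
cv2.imwrite("pics/zb.png",cv2.resize(b,None,fx=4,fy=4,interpolation=cv2.INTER_CUBIC))
E
```

```text
cooling_rack 0.88 [468.4 268.3 164.3  64.6] [ 488. -277.   30.]
cooling_rack 0.71 [485.3 262.8  29.4  22.1] [ 497. -308.   30.]
inspection_rack 0.92 [167.7 260.2 162.   67.9] [510. 278.  30.]
piece_black 0.62 [524.5 262.3  44.6  25.8] [ 497. -379.   30.]
piece_copper 0.75 [485.6 262.8  33.8  21.6] [ 497. -309.   30.]
piece_stainless 0.9 [445.9 270.4  30.9  21.1] [ 484. -236.   30.]
piece_flanged 0.92 [412.6 274.6  33.8  33.4] [ 477. -175.   30.]
paste_pot 0.87 [303.1 291.   32.5  31.3] [450.  27.  30.]
magnet_square 0.63 [318.2 239.2  44.8  42. ] [545.  -2.  30.]
[(0.67, array([478.7, 268.6,  34.6,  32.9]))]
```

View pics/za.png

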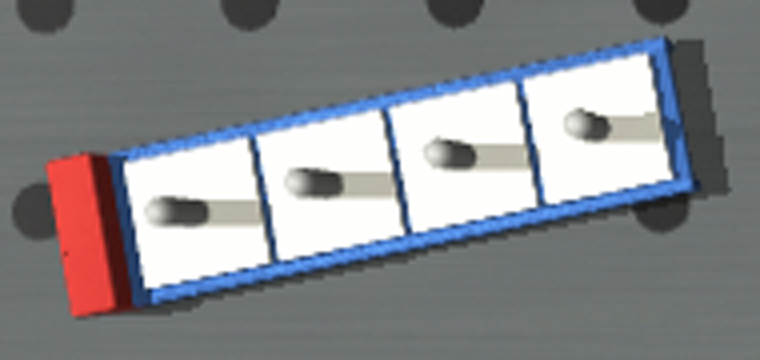

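View pics/zb.png

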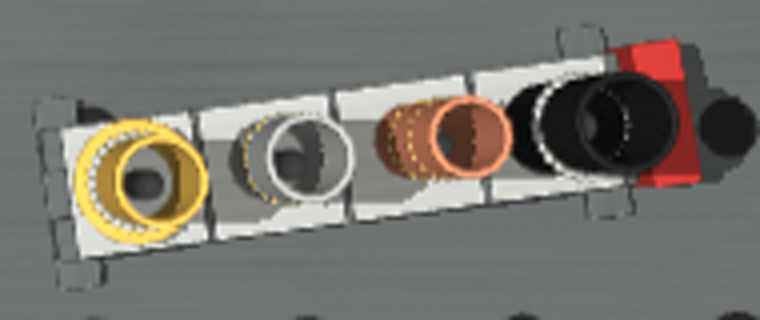

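The enlarged crops show the plate corners, post tops and pipe rims clearly. I'll fit both rack poses from those pixels.

```bash
cat > fit.py <<'E'
from h import *
from scipy.optimize import least_squares
def fit(c,loc,px,x0):
    loc=np.array(loc,float);px=np.array(px,float)
    def W(p):
        a=p[2];R=np.array([[np.cos(a),-np.sin(a)],[np.sin(a),np.cos(a)]])
        return np.c_[loc[:,:2]@R.T+p[:2],loc[:,2]]
    s=least_squares(lambda p:(proj(c,W(p))-px).ravel(),x0)
    return s.x,(proj(c,W(s.x))-px).round(1)
E
python3 - <<'E'
from fit import *
c=get_calibration("top")
z=lambda P,u0,v0:[(u0+(x+.5)/4-.5,v0+(y+.5)/4-.5) for x,y in P]
loc=[(0,96,69),(0,32,69),(0,-32,69),(0,-96,69),(30,126,24),(-30,126,24),(30,-126,24),(-30,-126,24)]
# inspection red at +y world => yaw~0
p=[(157,211),(298,182),(437,153),(580,123),(124,160),(146,289),(648,52),(675,178)]
s,r=fit(c,loc,z(p,75,215),[510,278,0]);print(s,np.degrees(s[2]));print(r.tolist())
A=s
loc=[(0,-96,96),(0,-32,102),(0,32,109),(0,96,116),(-30,-126,24),(30,-126,24)]
p=[(163,181),(311,157),(471,136),(629,123),(62,130),(84,258)]
s,r=fit(c,loc,z(p,375,230),[490,-270,np.pi]);print(s,np.degrees(s[2]));print(r.tolist())
np.savez("racks0.npz",insp=A,cool=s)
for q in(A,s): print([(q[:2]+y*np.array([-np.sin(q[2]),np.cos(q[2])])).round(1).tolist() for y in(96,32,-32,-96)])
E
```

```text
[5.15636200e+02 2.67979615e+02 1.91311724e-01] 10.961354337583767
[[-0.0, -0.2], [-0.3, -0.2], [0.0, -0.3], [-0.6, -0.1], [0.4, 0.6], [0.3, -0.2], [0.4, 0.3], [-0.2, 0.1]]
[ 488.34310534 -263.36668869    3.26774536] 187.2280177260846
[[-0.3, 0.3], [0.9, 1.0], [-0.0, 0.9], [0.2, -1.3], [-0.2, -0.7], [-0.8, -0.4]]
[[497.4, 362.2], [509.6, 299.4], [521.7, 236.6], [533.9, 173.7]]
[[500.4, -358.6], [492.4, -295.1], [484.3, -231.6], [476.3, -168.1]]
```

Run:
```python
from fit import *
d=np.load("racks0.npz")
for n,base in(("cool",-90+7.2),("insp",90+10.96)):
    s=d[n];a=np.radians(base);ty=np.array([np.sin(a),-np.cos(a)])
    p=s[:2]+38*ty
    goto([*p,240],[180,0,base]);wait(.2)
    c=wcal();im=get_image("wrist");np.savez("w_%s.npz"%n,**c)
    cv2.imwrite(f"pics/w_{n}.png",im[:,:,::-1])
    cv2.imwrite(f"pics/w_{n}_z.png",cv2.resize(im[60:320,120:520,::-1],None,fx=2,fy=2,interpolation=cv2.INTER_CUBIC))
    o=get_obs();print(o["t"],o["tcp_pos"],o["joint_pos"].round(0))
```

```text
4.15 [ 450.8271542  -267.85462906  239.9883532 ] [-38.  -0. 105.   0.  75.  44.]
6.3917 [553.22629928 274.56145615 240.04917345] [ 20.  11.  93.  -0.  76. -81.]
```

View pics/w_cool.png

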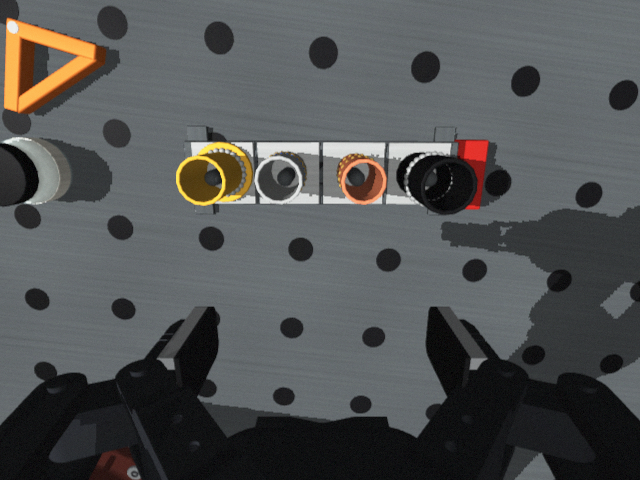

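View pics/w_insp.png

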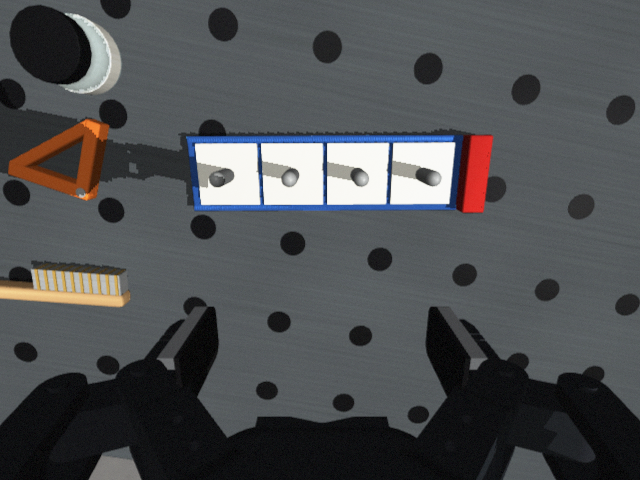

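Both rows are fully in view of the wrist camera. Cooling row: yellow at about (203,180), stainless (279,178), copper (363,181), black (447,185). Inspection posts: tops near columns 217 to 433, row 178, red on the right.

View pics/w_cool_z.png

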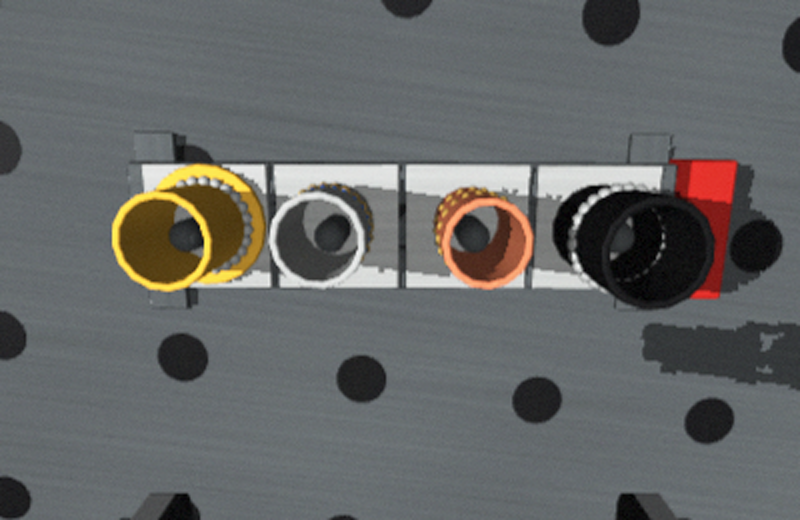

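View pics/w_insp_z.png

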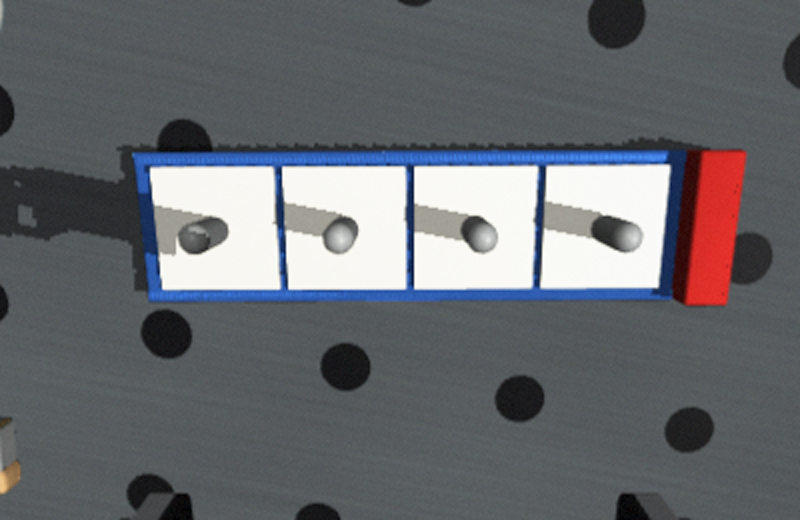

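Run:
```python
from fit import *
z=lambda P:[(120+(x+.5)/2-.5,60+(y+.5)/2-.5) for x,y in P]
zt=lambda P,u0,v0:[(u0+(x+.5)/4-.5,v0+(y+.5)/4-.5) for x,y in P]
ct=get_calibration("top")
ci=dict(np.load("w_insp.npz"));cc=dict(np.load("w_cool.npz"))
d=np.load("racks0.npz")
loc=[(0,-96,69),(0,-32,69),(0,32,69),(0,96,69),(-30,-126,24),(30,-126,24),(-30,126,24),(30,126,24)]
s,r=fit(ci,loc,z([(194,238),(341,238),(484,236),(627,237),(149,167),(161,291),(671,163),(660,290)]),d["insp"])
print("insp",s,np.degrees(s[2]),r.tolist(),"diff",s-d["insp"])
loc=[(-30,-126,24),(-30,-64,24),(30,-64,24),(-30,0,24),(30,0,24),(-30,64,24),(30,64,24)]
k,r=fit(cc,loc,z([(143,165),(270,164),(275,289),(402,164),(403,289),(531,166),(532,289)]),d["cool"])
print("cool",k,np.degrees(k[2]),r.tolist())
W=z([(659,250),(487,242),(318,239),(161,242)]);T=zt([(629,123),(471,136),(311,157),(163,181)],375,230)
R=lambda q:np.array([[np.cos(q[2]),-np.sin(q[2])],[np.sin(q[2]),np.cos(q[2])]])
for i,(n,y) in enumerate(zip(PC,(96,32,-32,-96))):
    a=back(cc,*W[i],24+HT[n])[:2];b=back(ct,*T[i],24+HT[n])[:2]
    print(n,a.round(1),b.round(1),"rack-local",(R(k).T@(a-k[:2])-[0,y]).round(1),(R(k).T@(b-k[:2])-[0,y]).round(1))
np.savez("racks.npz",insp=s,cool=k)
print([ (s[:2]+R(s)@[0,y]).round(1).tolist() for y in (96,32,-32,-96)])
```

```text
insp [5.15524816e+02 2.70839592e+02 1.94693857e-01] 11.155136291970884 [[-1.4, 0.8], [-1.6, 0.4], [0.3, 1.1], [2.2, 0.3], [0.5, -0.4], [0.9, -1.1], [-0.1, 0.4], [-0.8, -1.7]] diff [-0.11138465  2.85997666  0.00338213]
cool [ 487.64973239 -261.89093435    3.26807216] 187.2467419638844 [[-0.5, 0.2], [0.0, 0.7], [0.7, -0.5], [0.1, 0.7], [-0.3, -0.5], [1.8, -0.3], [-1.9, -0.5]]
piece_black [ 501.2 -356.8] [ 498.3 -358.1] rack-local [-1.5 -0.2] [1.6 0.8]
piece_copper [ 495.3 -293.6] [ 493.9 -295.2] rack-local [-3.6  0.4] [-2.   1.9]
piece_stainless [ 487.4 -228.9] [ 486.1 -230.1] rack-local [-3.9 -0.8] [-2.5  0.3]
piece_flanged [ 477.5 -166.2] [ 476.8 -168.6] rack-local [-2.  -0.2] [-1.   2.1]
[[497.0, 365.0], [509.3, 302.2], [521.7, 239.4], [534.1, 176.7]]
```

```bash
cat > job.py <<'E'
from h import *
from station import grasp_offset as GO
PICK=dict(piece_black=(499.8,-357.4),piece_copper=(494.6,-294.4),piece_stainless=(486.8,-229.5),piece_flanged=(477.2,-167.4))
GZ=dict(piece_black=94,piece_copper=88,piece_stainless=84,piece_flanged=74)
IN=np.array([515.6,269.4]);YI=11.06;YC=7.24
LY=dict(piece_black=96,piece_copper=32,piece_stainless=-32,piece_flanged=-96)
def place_xy(n):
    a=np.radians(YI);return IN+LY[n]*np.array([-np.sin(a),np.cos(a)])
def st(tag):
    o=get_obs();print(tag,"t%.1f"%o["t"],o["tcp_pos"].round(1),"F",o["wrist_force"].round(1),"g%.1f"%o["grip_width"]);return o
def pick(n):
    x,y=PICK[n];z=GZ[n]-GO
    goto([x,y,200],[180,0,YC]);move_l([x,y,z+25],speed=250);move_l([x,y,z],speed=100)
    st("at");grip(25 if 0 else 30,60);wait(.2);st("gripped")
    move_l([x,y,z+60],speed=150);move_l([x,y,z+115],speed=250);st("lifted")
def carry(n,dz=60):
    p=place_xy(n);z=GZ[n]-GO
    goto([*p,z+115],[180,0,YI]);move_l([*p,z+dz],speed=200);wait(.2);st("over")
E
python3 - <<'E'
from job import *
n="piece_black";pick(n);carry(n,60)
for c in("wrist","scene"):
    im=get_image(c);cv2.imwrite(f"pics/b1_{c}.png",im[:,:,::-1])
    if c=="scene":cv2.imwrite(f"pics/b1_z.png",cv2.resize(im[70:270,300:500,::-1],None,fx=3,fy=3,interpolation=cv2.INTER_CUBIC))
E
```

```text
at t9.6 [ 499.9 -357.5   75.7] F [-0.2 -0.2  0.6] g85.3
gripped t10.3 [ 500.4 -357.9   76.2] F [ 0.6 -1.   3.8] g42.1
lifted t11.2 [ 500.1 -357.7  190.5] F [-1.3 -0.2 -3.1] g42.5
over t14.4 [498.7 364.4 137.6] F [ 0.5 -0.1 -2. ] g42.5
```

View pics/b1_wrist.png

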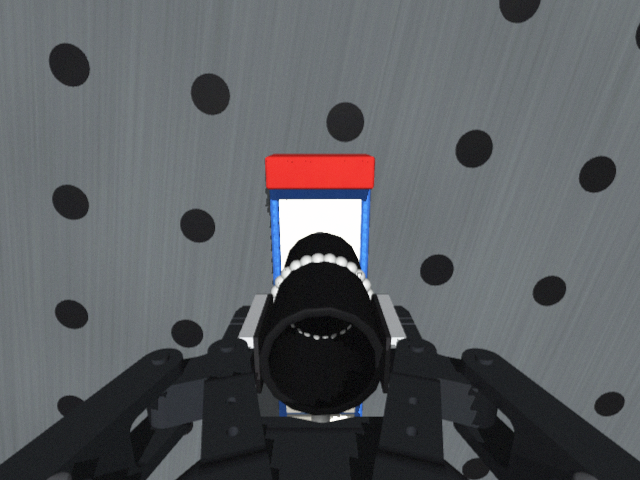

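View pics/b1_z.png

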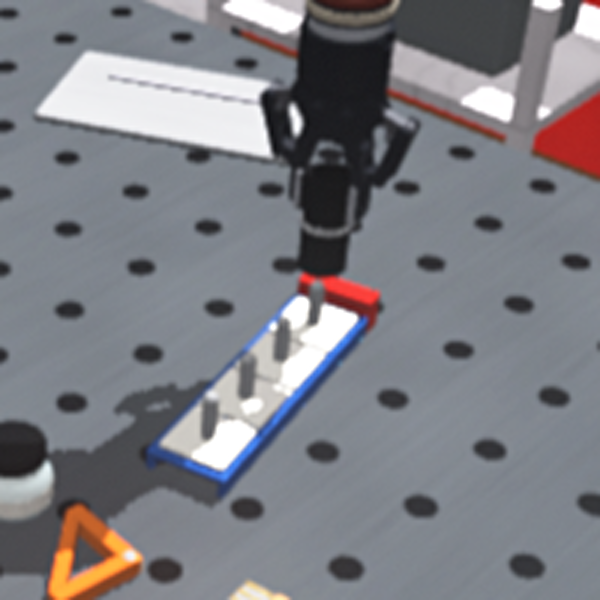

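The piece is held centred over the rack in the wrist view (col 320). Next I'll check the along-row position from the scene view: lower rim near crop pixel (322,266), post top near (317,285).

Run:
```python
from job import *
c=get_calibration("scene");f=lambda x,y:(300+(x+.5)/3-.5,70+(y+.5)/3-.5)
print(back(c,*f(322,266),86),back(c,*f(317,286),69))
print([back(c,*f(*q),69).round(1)[:2].tolist() for q in((283,323),(248,360),(209,400))])
print("posts est",[place_xy(n).round(1).tolist() for n in PC]); st("")
```

```text
[501.37629135 364.57210924  86.        ] [503.11271002 357.92572339  69.        ]
[[516.6, 293.3], [528.8, 231.7], [540.5, 168.2]]
posts est [[497.2, 363.6], [509.5, 300.8], [521.7, 238.0], [534.0, 175.2]]
 t14.5 [498.3 364.2 137.1] F [-0.2 -0.1 -2. ] g42.2
```

Run:
```python
from job import *
im=get_image("scene");cv2.imwrite(f"pics/b2_z.png",cv2.resize(im[125:225,350:450,::-1],None,fx=6,fy=6,interpolation=cv2.INTER_CUBIC));st("")
```

```text
t14.5 [498.  364.1 136.8] F [ 0.7 -0.4 -3.3] g42.0
```

View pics/b2_z.png

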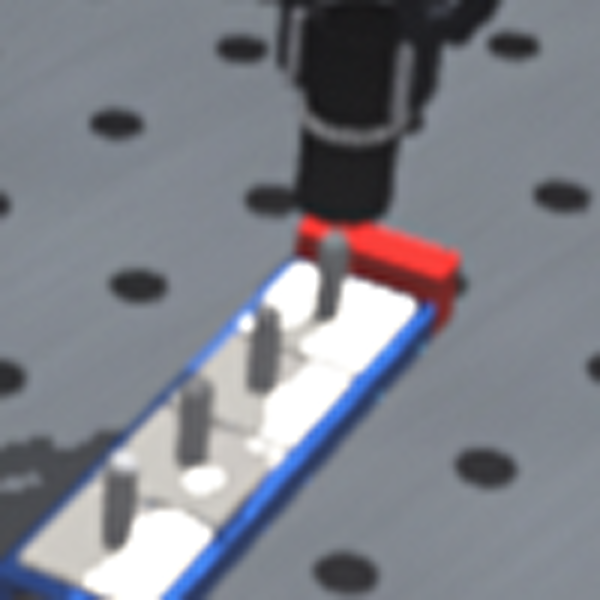

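Run:
```python
from job import *
c=get_calibration("scene");f=lambda x,y:(350+(x+.5)/6-.5,125+(y+.5)/6-.5)
print([back(c,*f(*q),69).round(1)[:2].tolist() for q in((335,241),(266,314),(196,384),(124,463))])
# outline of predicted lower rim
a=np.linspace(0,2*np.pi,73);o=get_obs()["tcp_pos"];zb=o[2]-75.3+24
P=proj(c,np.c_[o[0]+21.5*np.cos(a),o[1]+21.5*np.sin(a),0*a+zb])
x=(P[:,0]-350+.5)*6;y=(P[:,1]-125+.5)*6
print("pred rim x",x.min(),x.max(),"bottom",y.max(), "at", x[y.argmax()])
```

```text
[[502.6, 359.0], [515.3, 294.6], [525.8, 235.1], [538.9, 173.5]]
pred rim x 289.0140229271889 387.3067710110214 bottom 228.9365527060536 at 344.30216155289145
```

Both calibrated frames put the piece within about 1.5 mm of the post axis, and the scene view within about 4 mm. The clearance is 7.5 mm, so I'll lower it while watching the wrist force.

```bash
cat >> job.py <<'E'
def lower(n,dz=60):
    p=place_xy(n);z=GZ[n]-GO
    h=dz
    while h>6:
        h=max(h-18,6) ;move_l([*p,z+h],speed=90)
        f=get_obs()["wrist_force"]
        if np.linalg.norm(f-[0,0,-2.5])>12: st("CONTACT early h=%g"%h);return False
    f0=get_obs()["wrist_force"][2]
    while h>-4:
        h-=1;move_l([*p,z+h],speed=40);wait(.1)
        f=get_obs()["wrist_force"][2]
        if f-f0>4: st("seat h=%g"%h);return True
    st("no contact");return False
def release(n):
    p=place_xy(n);z=GZ[n]-GO
    grip(58 );wait(.1);grip(85);st("open");q=get_obs()["tcp_pos"]
    move_l([*p,z+60],speed=200);move_l([*p,z+115],speed=250)
E
python3 - <<'E'
from job import *
n="piece_black"
print(lower(n))
im=get_image("scene");cv2.imwrite(f"pics/b3_z.png",cv2.resize(im[100:250,325:475,::-1],None,fx=4,fy=4,interpolation=cv2.INTER_CUBIC));st("")
E
```

```text
seat h=0 t17.7 [497.2 363.7  76.2] F [-2.9 -1.7  6.6] g42.5
True
 t17.7 [497.3 363.7  76.2] F [-2.5 -1.5  5. ] g42.1
```

View pics/b3_z.png

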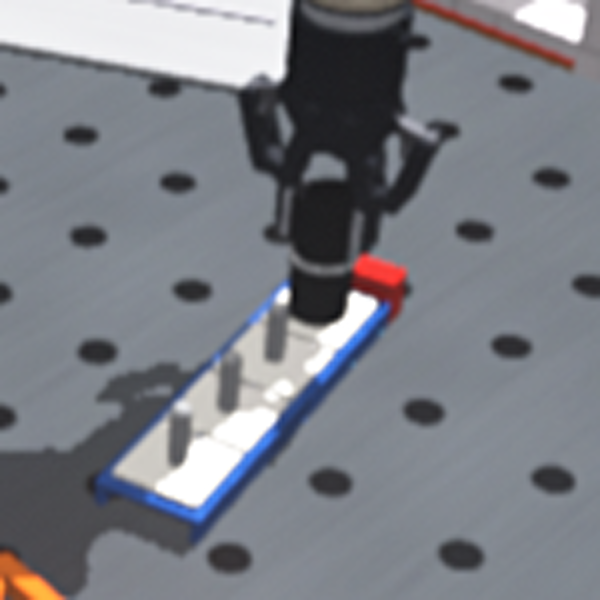

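Black is seated at the nominal height, over the post by the red block. Releasing it and moving copper.

Run:
```python
from job import *
release("piece_black")
n="piece_copper";pick(n);carry(n,60)
im=get_image("wrist");cv2.imwrite("pics/c1.png",im[:,:,::-1])
im=get_image("scene");cv2.imwrite(f"pics/c1_z.png",cv2.resize(im[100:250,325:475,::-1],None,fx=4,fy=4,interpolation=cv2.INTER_CUBIC));st("")
```

```text
open t18.5 [497.2 363.7  75.3] F [-0.7 -0.4  0.2] g85.1
at t22.6 [ 494.9 -294.6   69.9] F [0.1 0.9 1.1] g85.1
gripped t23.4 [ 495.2 -294.8   70.1] F [-0.1 -0.9  4.6] g34.4
lifted t24.3 [ 494.8 -294.6  184.3] F [ 0.3  1.5 -2.4] g34.3
over t27.0 [511.1 301.3 131.5] F [ 0.1  0.4 -1.3] g34.5
 t27.1 [510.6 301.3 131. ] F [ 0.2 -0.4 -1.9] g34.6
```

View pics/c1.png

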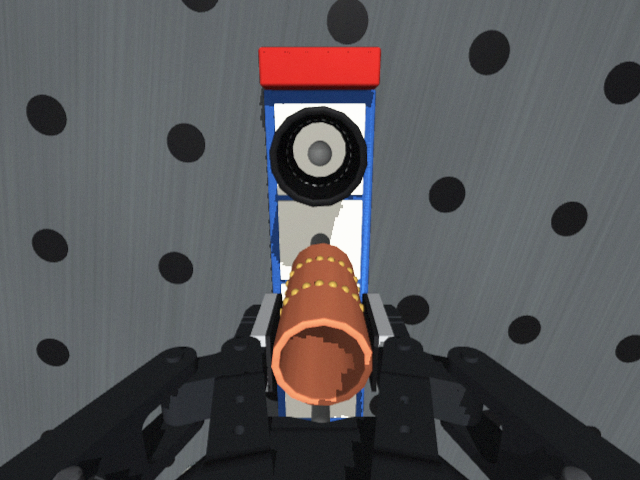

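View pics/c1_z.png

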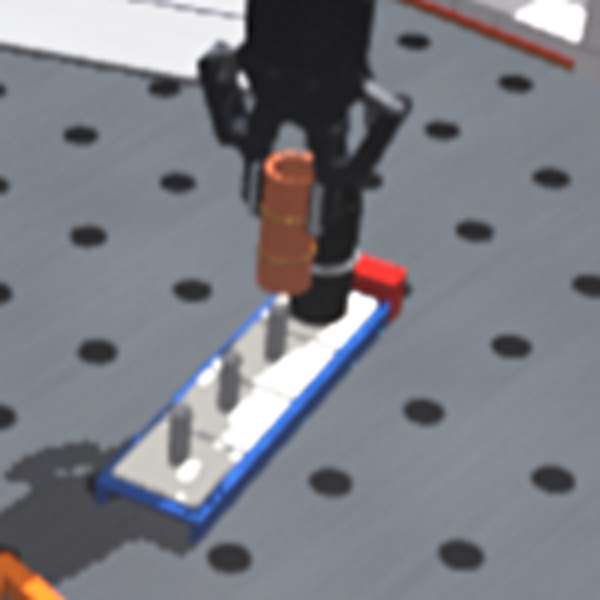

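Black stands upright, with its post (319,152) centred in its bore. Copper hangs upright over post 2. I'll lower it and carry on with stainless, stopping if anything looks off.

Run:
```python
from job import *
n="piece_copper"
assert lower(n);release(n)
n="piece_stainless";pick(n);carry(n,60)
im=get_image("wrist");cv2.imwrite("pics/s1.png",im[:,:,::-1]);st("")
im=get_image("scene");cv2.imwrite(f"pics/s1_z.png",cv2.resize(im[100:250,325:475,::-1],None,fx=4,fy=4,interpolation=cv2.INTER_CUBIC))
```

```text
seat h=0 t30.3 [509.6 300.9  70.1] F [-1.9 -1.3  4.9] g34.5
open t31.1 [509.5 300.8  69.3] F [ 0.1 -0.5 -0. ] g84.7
at t34.9 [ 487.3 -229.8   66.1] F [-0.7 -0.2 -0.1] g84.9
gripped t35.5 [ 487.5 -230.    66.2] F [-0.9  1.   6. ] g37.2
lifted t36.5 [ 486.9 -229.6  180. ] F [-0.3  0.8 -2.7] g37.4
over t38.8 [523.4 238.3 127.4] F [ 0.4 -0.6 -3.1] g37.4
 t38.9 [523.2 238.3 127.3] F [ 0.4 -0.6 -2. ] g37.4
```

View pics/s1.png

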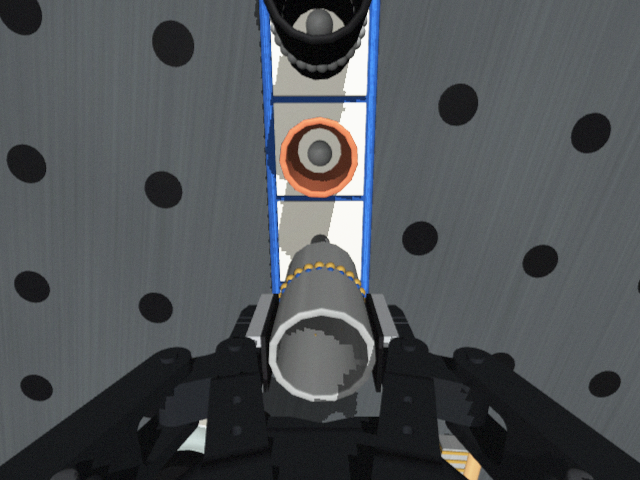

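View pics/s1_z.png

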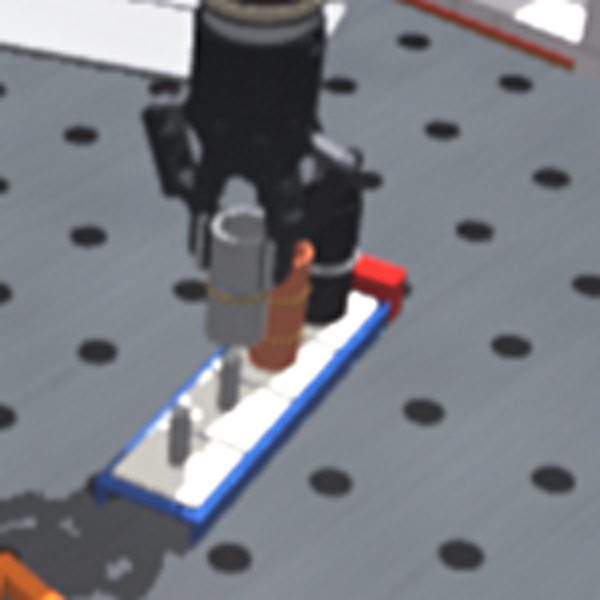

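Copper is seated, with its post (319,153) centred in the bore. Stainless is upright over post 3. Lowering it, then flanged.

Run:
```python
from job import *
n="piece_stainless"
assert lower(n);release(n)
n="piece_flanged";pick(n);carry(n,60)
im=get_image("wrist");cv2.imwrite("pics/f1.png",im[:,:,::-1]);st("")
im=get_image("scene");cv2.imwrite(f"pics/f1_z.png",cv2.resize(im[100:250,325:475,::-1],None,fx=4,fy=4,interpolation=cv2.INTER_CUBIC))
```

```text
seat h=0 t42.1 [521.8 238.   66.2] F [-4.2 -0.7  5.7] g37.3
open t42.9 [521.7 238.   65.3] F [-1.  -0.9  0.2] g84.9
at t46.2 [ 477.7 -167.6   56.1] F [ 0.6 -0.1  1.1] g84.8
gripped t46.9 [ 478.  -167.7   56.2] F [0.1 0.9 5.9] g40.1
lifted t47.8 [ 477.3 -167.5  169.9] F [-1.1 -0.  -3.3] g39.8
over t49.8 [535.8 175.2 117.4] F [-0.2 -0.1 -3.4] g39.3
 t49.8 [535.6 175.3 117.3] F [ 0.2  0.4 -3.1] g39.4
```

View pics/f1.png

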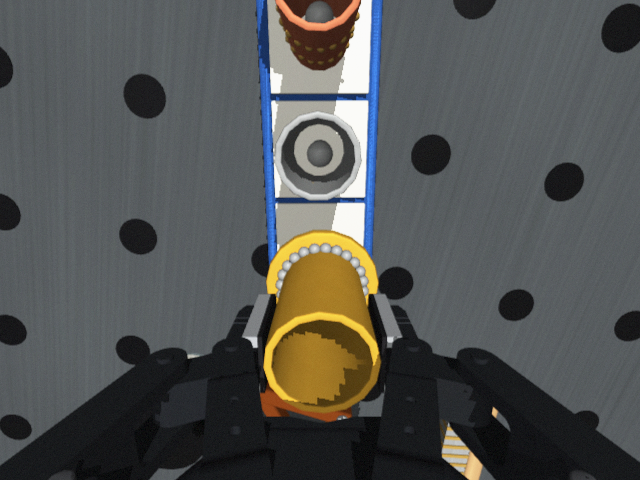

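View pics/f1_z.png

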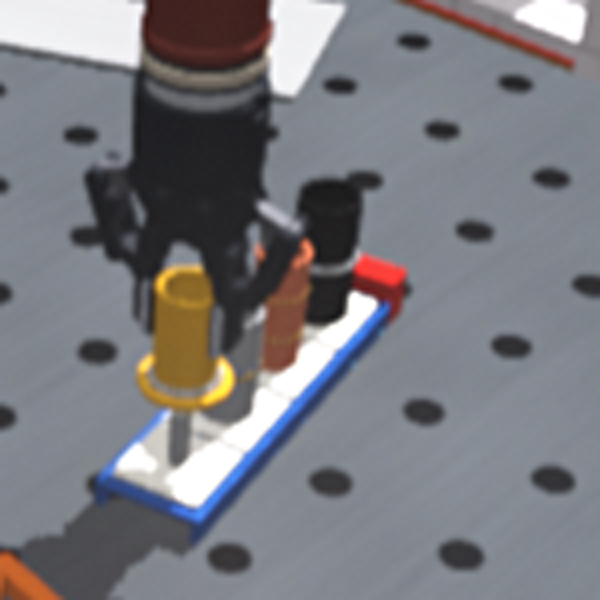

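Stainless is seated with its post centred at (319,153). Flanged is upright over the last post. I'll lower and release it, then back off and check.

Run:
```python
from job import *
n="piece_flanged"
assert lower(n);release(n)
goto([460,30,260],[180,0,11]);st("away")
im=get_image("scene");cv2.imwrite("pics/e_scene.png",im[:,:,::-1])
im=get_image("top");cv2.imwrite("pics/e_top.png",im[:,:,::-1])
cv2.imwrite("pics/e_topz.png",cv2.resize(im[195:325,65:265,::-1],None,fx=4,fy=4,interpolation=cv2.INTER_CUBIC))
```

```text
seat h=0 t53.0 [534.  175.2  56.2] F [-3.6 -0.3  5.6] g40.1
open t53.8 [534.  175.2  55.3] F [ 0.  -0.1 -0. ] g85.2
away t55.4 [459.4  30.4 258.4] F [ 0.   1.  -0.3] g85.2
```

View pics/e_scene.png

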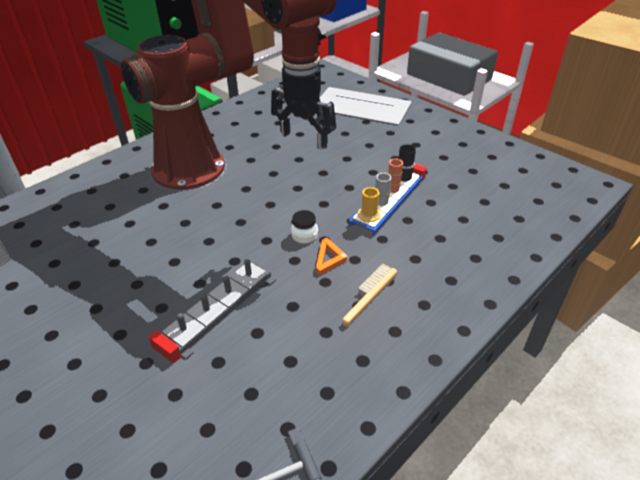

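View pics/e_topz.png

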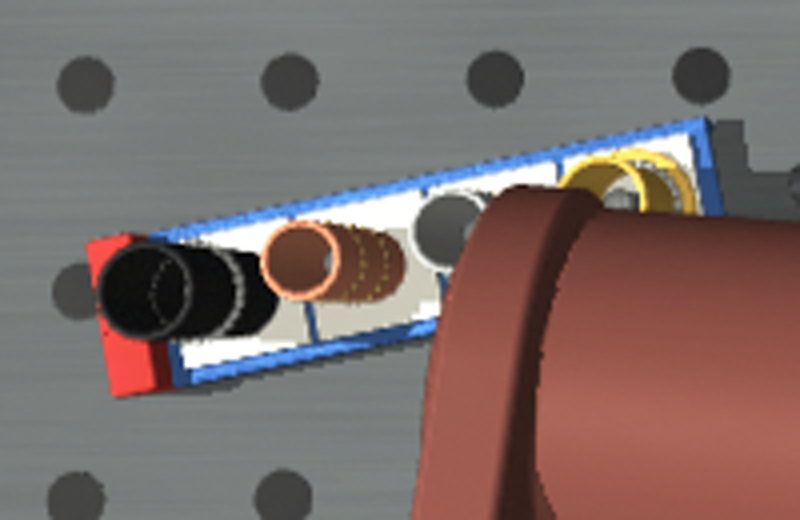

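View pics/e_top.png

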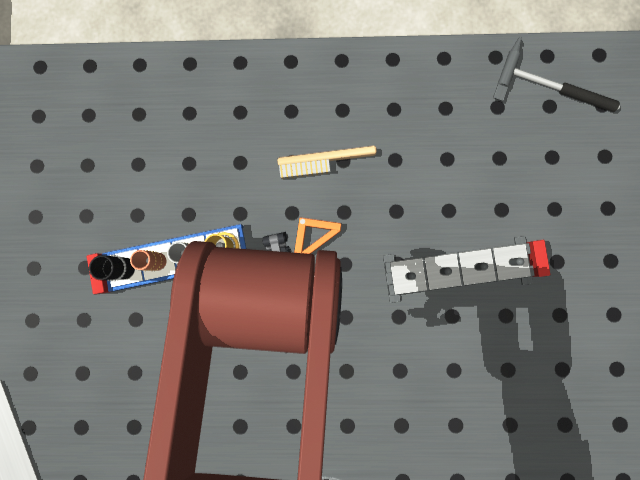

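All four pieces stand upright on the blue rack in order (black at the red end, then copper, stainless and yellow). The cooling rack is empty, and the pot, magnet and brush are where they were. The gripper is clear, so I'm handing in.

Run:
```python
from station import *
wait(.3);print(get_obs()["t"]);print(sign_off())
```

```text
55.8083
the job is handed in; nothing more can be done
None
```

All four pieces are on the inspection rack in the order they had on the cooling rack. From the red end they are black, copper, stainless and flanged. I handed the job in at about 56 s of the 106 s allowed; no verdict is reported.

- **Seating:** each piece touched down on its seat at the expected height with only a few newtons, and I opened the gripper only after that contact.
- **Final check:** the last scene view shows all four upright, the cooling rack empty, and the pot, magnet and brush where they were. Looking down the bores, the posts sat centred in black, copper and stainless.
- **Partly unseen:** in the last top view the arm hid part of stainless and flanged. Flanged was confirmed only by its contact reading, the scene view and its visible part in the top view.
- **Disagreement:** the cameras differed by about 3 to 6 mm on where the posts were. I averaged the top and wrist camera estimates for the racks, and the scene camera was furthest off. All of it was within the 7.5 mm clearance.

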